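Clamp a stone slab for carving

TASK

On the carving clamp, slide the stone slab along the bed until it sits snugly in the corner, flush against both the long side fence and the back fence. Then screw the round knob clockwise, regripping as often as needed, until it is fully home and the foot holds the slab down; let go, and leave the tin, bowl and tool rest where they are.

Things in the scene. Friction and masses are not known exactly. Their poses are not given: they have to be found in the camera images.
- clamp: Grey cast-iron carving clamp, fixed to the bench. Its frame: x along the bed from the open front (near the robot) to the column at the back, y to the left of that, z up, origin at bench level. All offsets given are in this frame. Flat bed, top 15 mm above the bench, x -150 to 130 mm, y -75 to 105 mm. Two steel fences and a column with an arm stand on it.
- slab_home (a point): Point on the bed surface at clamp x = 10, y = 0, z = 15 mm, axes as the clamp's: where the slab's origin lies when the slab is in the corner of both fences, slab axes parallel to the clamp's.
- side_fence (a point): Middle of the top edge of the long side fence's inner face, which faces +y at clamp y = -45 mm and runs from x = -152 to 70 mm. Fence 14 mm high above the bed, 16 mm thick.
- back_fence (a point): Point on the top edge of the back fence's inner face, which faces the front (-x) at clamp x = 70 mm, y = -61 to 73 mm. Fence 14 mm high above the bed, 16 mm thick.
- screw_boss (a point): Top centre of the boss (radius 16 mm) on the clamp's arm, at clamp x = 30, y = 0, z = 116 mm, on the screw's axis. The arm (44 mm wide, 80 to 108 mm above the bench) reaches forward from a 60 mm wide column behind the back fence to a round nose of radius 24 mm about this axis.
- slab: Loose pale stone slab, 120 mm (its x) by 90 mm (its y) by 22 mm thick, 0.5 to 0.8 kg, a shallow round rosette on the half nearer the front. Origin at the centre of its underside, z up. Starts lying on the bed, drawn 55 to 85 mm out towards the front, 20 to 45 mm to the left of home and up to 0.18 rad askew; it slides with friction.
- knob (a joint): Turn of the screw's knob in rad: 0 is fully up, it grows clockwise seen from above (tightening, downwards) and stops hard at 11.0 (fully home: the knob's underside meets the boss). 8 mm of descent per turn. It starts between 0 and 2.2, and stays where it is left. Turning takes about 0.06 N m, 0.08 at the end.
- knob_top (a point): Centre of the top face of the round knurled aluminium knob (50 mm diameter, 38 mm tall, solid, axis vertical), on the screw's axis at x = 30, y = 0 mm in the clamp's frame. When home it is 154 mm above the bench; it starts 11 to 14 mm higher. It turns with the knob.
- foot: Round steel foot, 32 mm diameter, at the lower end of the screw; origin at the centre of its sole. It does not turn. It is sprung (2.5 N/mm): over the slab, it touches the slab's top 4 mm before home and at home presses on it with about 10 N. At the start its sole is 7 to 10 mm above the slab's top level.
- tin: Bystander: blue round tin, 75 mm diameter, 90 mm tall, origin at the centre of its underside, standing to one side of the clamp.
- bowl: Bystander: white round bowl, 110 mm diameter, 45 mm tall, origin at the centre of its underside.
- rest: Bystander: grey tool rest, 130 by 70 mm, 46 mm tall, origin at the centre of its underside.

How it is judged:
By the outcome, as a careful person would: the job done as asked, in the order asked, and still so for the second after the job is handed in, with the robot touching nothing.
It also fails if it takes over 72 s, if anything falls off the work surface, if the arm or the gripper's body presses on something with over 40 N, if the wrist force passes 120 N, or if a joint passes its speed limit or range.

ROBOT

A 7-joint arm with a two-finger parallel gripper is mounted at the origin on the work surface. World frame = base frame: x ahead of the robot, y to its left, z up, the work surface at z = 0. Lengths are in m, angles in rad, forces in N, time in s.
With the tool pointing down it reaches from about 0.425 to 0.825 m from the base axis. Payload 3.6 kg.
Tool frame: the origin (TCP) lies midway between the tips of the shut fingers; the grasp point (between the pads) lies 19 mm behind it; z points along the fingers, y is the line along which they close (so a half turn about z gives the same grasp; the last joint's range is limited). The gripper opens to 85 mm and grips with 20 to 120 N. Pads are 22 mm wide; open, the fingers measure 114 mm over their backs; the gripper's body (76 mm by 85 mm) begins 54 mm behind the grasp point. The pads swing forward as they close: fully open they stand 13 mm farther back than shut.
Start: joints at [-1.274, 0.615, -0.013, 1.423, 0.008, 1.103, -0.04], TCP at [0.207, 0.616, 0.231] pointing down, gripper open.
Joint ranges: [-3.12, 3.12], [-0.3, 2.06], [-1.34, 1.32], [0.26, 2.42], [-1.36, 4.5], [0.01, 1.98], [-2.84, 2.84]. Speed limits (rad/s): [2.79, 2.79, 3.14, 3.14, 3.14, 3.14, 3.14].

INTERFACE

Orientations are given as a rotation vector (axis times angle).
In Python, from workcell import manip, grab_frame, spot_in gives the robot as it stands.
- The arm moves only by the tool move_arm, never from a script. Its argument "moves" is a list of rows, each an object with "turn": the turn, a rotation vector about the tool's x, y, z in degrees, a list of three; "xyz": the shift along the tool's x, y, z in m, a list of three; "gripper": the closure, from 0 (fully open) to 1 (shut). A call has 1 to 20 rows; each row is the pose to reach, as a shift and turn from the pose commanded when the call began, along the tool's axes at that moment; what a row does not reach only later rows make up. A row lasts 1/10 s, in which the tool goes at most 50 mm and 8.59 degrees, less where a joint would pass 70% of its speed; a pose out of reach is approached as far as the arm can. A call with a gripper value outside its range is refused whole. The fingers move at their own pace and stop on an object; "squeeze" is the grip in N (left out, the last holds). Time passes only in rows, so rows that repeat a pose let the fingers close. It gives the time, the measured TCP pose, the force and the opening at its end, in the units of the state.
- manip.observe(): the state, without advancing time (a new reading comes with each control period).
- grab_frame(name): name is "scene" or "top" or "wrist"; returns a dict with "color" (420x560x3 uint8, blue, green, red), "range_z" (420x560 float32, m along the optical axis (not along the pixel's ray), 0 where there is no reading), "fx", "fy", "cx", "cy" (pixels), "position" and "rotation" of the camera in the world. Camera axes: x right, y up, looking along -z (the intrinsics and any distortion apply to the point x, -y, -z); pixel columns grow to the right and rows downward; lengths in m; the calibration is good to about 2 mm. The wrist camera is an equidistant fisheye: a pixel r from the principal point sees the ray r / f radians off the axis. A picture is of the moment at which its call begins.
- manip.hand_in(): hands the job in, once; it reports no verdict.
Trained networks look in a picture, given as the dict that the camera call returned (one of the last four; its "shot" number tells which), for a name from the list of things; names that differ only in an ending like _2 or _b are one class to them, and where a whole thing is asked for, a point or a joint stands for the part that bears it (a point fixed in the world has none). Each returns a list of dicts, best first, with "conf" (0 to 1); they miss things now and then, are a little off and sometimes report something else, mostly with a low value. They report only what shows in the picture. A call takes as long as a camera call.
- spot_in(target, picture): "uv" ([column, row] in pixels, amid what is visible of it).
The state is a dict: "time": time; "qpos": joint angles; "qd": joint speeds; "tau": joint torques, N m; "position": TCP position; "eef_rot": TCP orientation; "ft_force": force on the tool from outside, world axes, zero at the start; "torque": the same for the moment, N m; "grip_width": finger opening in m.
Only numpy, scipy, OpenCV 4.12 (cv2) and the standard library are available. Lean on these libraries where they do the work, as an engineer would, in place of code of your own. Each camera call takes 0.05 s, during which the arm holds its last target. There are 200 camera calls.

## Working session

There is one attempt and no reset: what is moved stays moved. The work goes in short steps, Python scripts to look and compute and a tool call to move; the robot and the scene stay as the last step left them, time stands still between calls to the robot, and variables do not carry over. Pictures are saved under pics/ and viewed, on a budget of 10 in all, crops included, one or two more only if the job needs it, and the job is handed in when it is done.

Besides the shell and the picture viewer there is one more tool, called after "Call:" as name(argument=value, ...), one argument or row to a line, values as JSON. move_arm: Moves the arm, as the interface text tells. Its arguments: {"type":"object","properties":{"moves":{"type":"array"},"squeeze":{"type":"number"}},"required":["moves"]}

```bash
mkdir -p pics; ls
cat > h.py <<'E'
import numpy as np, cv2
from workcell import manip, grab_frame, spot_in
def pt(f,uv,z=None):
    """world point of pixel via depth, or on plane z"""
    u,v=uv; d=np.array([(u-f['cx'])/f['fx'],-(v-f['cy'])/f['fy'],-1.])
    R=np.array(f['rotation']); R=R if R.shape==(3,3) else cv2.Rodrigues(R)[0]
    p=np.array(f['position']); w=R@d
    if z is not None: return p+w*(z-p[2])/w[2]
    return p+w*f['range_z'][int(round(v)),int(round(u))]
def cloud(f):
    v,u=np.mgrid[:420,:560]; r=f['range_z']
    d=np.stack([(u-f['cx'])/f['fx'],-(v-f['cy'])/f['fy'],-np.ones_like(r)],-1)*r[...,None]
    R=np.array(f['rotation']); R=R if R.shape==(3,3) else cv2.Rodrigues(R)[0]
    return d@R.T+np.array(f['position'])
E
python3 - <<'E'
from h import *
s=manip.observe(); print({k:np.round(v,3).tolist() for k,v in s.items()})
for n in('top','scene'):
    f=grab_frame(n); cv2.imwrite(f'pics/{n}1.png',f['color']); np.savez(f'{n}1.npz',**{k:v for k,v in f.items()})
    print(n,f['position'],np.round(f['rotation'],3).tolist(),f['fx'],f['cx'],f['cy'])
    for t in('clamp','slab','knob','foot','tin','bowl','rest','knob_top','screw_boss'):
        for r in spot_in(t,f)[:1]: print(t,np.round(r['uv']),round(r['conf'],2),np.round(pt(f,r['uv']),3))
E
```

```text
pics
{'time': 0.0, 'qpos': [-1.274, 0.616, -0.013, 1.425, 0.008, 1.103, -0.04], 'qd': [-0.001, -0.001, 0.0, -0.0, -0.0, 0.0, -0.0], 'tau': [-0.0, -46.921, 0.259, -17.103, 0.01, 0.01, -0.0], 'position': [0.207, 0.615, 0.23], 'eef_rot': [-0.506, -3.1, 0.004], 'ft_force': [0.097, 1.009, -0.693], 'torque': [-0.022, -0.01, 0.024], 'grip_width': 0.085}
top [ 0.38184068 -0.00148512  1.29949706] [0.111, -0.133, -1.557] 536.1292851960276 277.0212163562994 206.10501475581523
clamp [289. 185.] 0.93 [ 0.618 -0.046  0.099]
slab [267. 214.] 0.57 [0.56  0.005 0.036]
knob [291. 172.] 0.72 [ 0.636 -0.047  0.163]
tin [122. 150.] 0.88 [0.7   0.342 0.089]
bowl [409. 221.] 0.91 [ 0.553 -0.342  0.001]
rest [131. 238.] 0.71 [0.501 0.33  0.011]
knob_top [289. 168.] 0.71 [ 0.643 -0.041  0.169]
screw_boss [291. 183.] 0.67 [ 0.623 -0.049  0.108]
scene [ 1.27656802 -0.18359286  0.76338115] [0.685, 0.538, 1.245] 386.18779186366146 282.11662206841737 208.10550441480524
clamp [275. 246.] 0.67 [ 0.728 -0.064  0.116]
slab [296. 219.] 0.95 [0.581 0.026 0.035]
knob [275. 210.] 0.67 [ 0.667 -0.049  0.167]
tin [436. 227.] 0.72 [0.74  0.333 0.084]
bowl [163. 237.] 0.71 [ 0.53  -0.325  0.005]
rest [390. 191.] 0.88 [0.518 0.333 0.016]
knob_top [275. 210.] 0.96 [ 0.668 -0.05   0.166]
screw_boss [277. 246.] 0.69 [ 0.726 -0.058  0.111]
```

Run:
```python
from h import *
f=dict(np.load('top1.npz')); c=f['color'][100:300,180:400]; cv2.imwrite('pics/topcrop.png',cv2.resize(c,None,fx=3,fy=3,interpolation=cv2.INTER_CUBIC))
P=cloud(f)
z=P[...,2]
for n,lo,hi,x0,x1,y0,y1 in (('slab',.031,.045,.3,.7,-.15,.2),('knob',.155,.18,.5,.8,-.2,.15),('arm',.1,.113,.5,.85,-.2,.15),('bed',.01,.019,.3,.85,-.3,.25),('fence',.0265,.0305,.3,.85,-.3,.25)):
    m=(z>lo)&(z<hi)&(P[...,0]>x0)&(P[...,0]<x1)&(P[...,1]>y0)&(P[...,1]<y1)
    Q=P[m]; print(n,len(Q),Q.mean(0).round(4),np.median(Q[:,2]).round(4))
    if len(Q)>10:
        r=cv2.minAreaRect(Q[:,:2].astype(np.float32)*1000); print(r)
```

```text
slab 1843 [0.5608 0.0014 0.0354] 0.0353
((582.5338134765625, -26.039085388183594), (146.11318969726562, 240.01490783691406), 84.84062194824219)
knob 429 [ 0.6416 -0.0443  0.165 ] 0.1651
((642.3633422851562, -44.57583999633789), (49.459999084472656, 51.3548583984375), 75.16082763671875)
arm 490 [ 0.7022 -0.0503  0.1086] 0.1092
((681.8491821289062, -48.470481872558594), (59.860897064208984, 126.65867614746094), 84.91280364990234)
bed 3985 [ 0.5973 -0.0251  0.0137] 0.0135
((595.4616088867188, -119.7677001953125), (368.02142333984375, 279.71295166015625), 84.88550567626953)
fence 526 [ 0.5925 -0.0743  0.0284] 0.0284
((573.5369873046875, -128.86727905273438), (347.0787658691406, 240.13027954101562), 85.8411636352539)
```

View pics/topcrop.png

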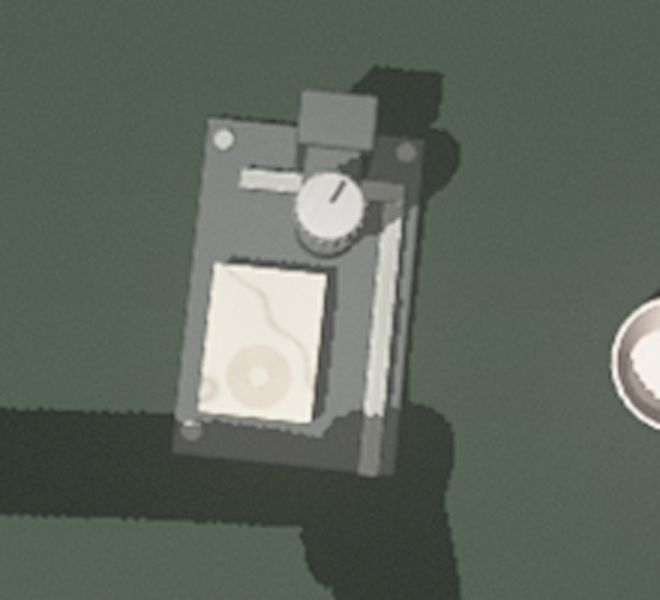

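View pics/scene1.png

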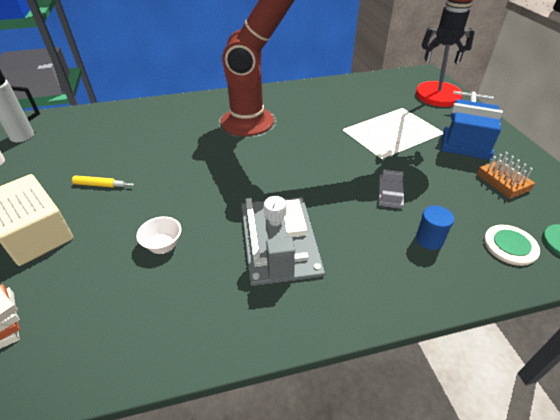

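Run:
```python
from h import *
f=dict(np.load('top1.npz')); P=cloud(f); z=P[...,2]
def comp(m):
    n,l,s,c=cv2.connectedComponentsWithStats(m.astype(np.uint8)); k=1+s[1:,4].argmax(); return l==k
w=(P[...,0]>.4)&(P[...,0]<.85)&(P[...,1]>-.2)&(P[...,1]<.13)
b=comp(w&(z>.008)&(z<.13)); Q=P[b&(z<.022)]
r=cv2.minAreaRect(Q[:,:2].astype(np.float32)*1000); print('bed',r)
hsv=cv2.cvtColor(f['color'],cv2.COLOR_BGR2HSV)
s=comp(w&(z>.031)&(z<.042)&(P[...,0]<.63)); Q=P[s]; r2=cv2.minAreaRect(Q[:,:2].astype(np.float32)*1000); print('slab',r2,len(Q))
fe=w&(z>.024)&(z<.0305)&(P[...,1]<-.05)&(P[...,0]<.66); fe=comp(fe);Q=P[fe]; print('fence',cv2.minAreaRect(Q[:,:2].astype(np.float32)*1000),len(Q))
a=np.deg2rad(r[2]) ; print(np.degrees(manip.observe()['time']))
R=cv2.Rodrigues(manip.observe()['eef_rot'])[0]; print(R.round(3))
```

```text
bed ((604.2305297851562, -26.091995239257812), (179.95335388183594, 280.4185791015625), 84.68643188476562)
slab ((560.7474975585938, 3.765239715576172), (89.87950897216797, 119.91585540771484), 84.4428482055664) 1781
fence ((557.8699951171875, -89.95014953613281), (16.184188842773438, 203.50051879882812), 84.82713317871094) 449
57.29577951308232
[[-0.948  0.318 -0.   ]
 [ 0.318  0.948  0.   ]
 [ 0.     0.    -1.   ]]
```

```bash
cat >> h.py <<'E'
YAW=np.deg2rad(-5.25); O=np.array([.6128,-.0419]); C=np.array([[np.cos(YAW),-np.sin(YAW)],[np.sin(YAW),np.cos(YAW)]])
def go(cx,cy,z,ang):
    """tool shift/turn to clamp point (mm), height z m, tool y at ang deg from clamp x"""
    s=manip.observe(); R=cv2.Rodrigues(s['eef_rot'])[0]; p=np.array(s['position'])
    t=np.r_[O+C@np.array([cx,cy])/1000,z]; a=np.degrees(YAW)+ang-np.degrees(np.arctan2(R[1,1],R[0,1])); a=(a+180)%360-180
    cl=C.T@(p[:2]-O)*1000; print('clamp now',cl.round(1),round(p[2],4),'-> xyz',(R.T@(t-p)).round(4).tolist(),'turn z',round(-a,1),'q7',round(s['qpos'][6],2),'t',round(s['time'],2),'w',round(s['grip_width'],4),'F',np.round(s['ft_force'],1))
E
python3 -c "
from h import *
go(-56,112,.23,0)"
```

```text
clamp now [-464.6  618.2] 0.2313 -> xyz [-0.514, -0.3987, 0.0013] turn z 76.7 q7 -0.04 t 1.0 w 0.0855 F [-0.4 -0.6 -0.1]
```

Call:
move_arm(
  moves=[
    {"turn":[0,0,77],"xyz":[-0.514,-0.399,0],"gripper":0.3},
    {"turn":[0,0,77],"xyz":[-0.514,-0.399,0],"gripper":0.3},
    {"turn":[0,0,77],"xyz":[-0.514,-0.399,0],"gripper":0.3},
    {"turn":[0,0,77],"xyz":[-0.514,-0.399,0],"gripper":0.3},
    {"turn":[0,0,77],"xyz":[-0.514,-0.399,0],"gripper":0.3},
    {"turn":[0,0,77],"xyz":[-0.514,-0.399,0],"gripper":0.3},
    {"turn":[0,0,77],"xyz":[-0.514,-0.399,0],"gripper":0.3},
    {"turn":[0,0,77],"xyz":[-0.514,-0.399,0],"gripper":0.3},
    {"turn":[0,0,77],"xyz":[-0.514,-0.399,0],"gripper":0.3},
    {"turn":[0,0,77],"xyz":[-0.514,-0.399,0],"gripper":0.3},
    {"turn":[0,0,77],"xyz":[-0.514,-0.399,0],"gripper":0.3},
    {"turn":[0,0,77],"xyz":[-0.514,-0.399,0],"gripper":0.3},
    {"turn":[0,0,77],"xyz":[-0.514,-0.399,0],"gripper":0.3},
    {"turn":[0,0,77],"xyz":[-0.514,-0.399,0],"gripper":0.3},
    {"turn":[0,0,77],"xyz":[-0.514,-0.399,0],"gripper":0.3},
    {"turn":[0,0,77],"xyz":[-0.514,-0.399,0],"gripper":0.3},
  ],
)

```text
time: 2.6
position: [0.5666, 0.076, 0.2311]
eef_rot: [-2.323, -2.112, -0.0]
ft_force: [0.1, 0.3, -0.9]
grip_width: 0.0599
```

Run:
```python
from h import *
go(-56,112,.02,0)
f=grab_frame('wrist'); cv2.imwrite('pics/w1.png',f['color'])
```

```text
clamp now [-56.8 113.2] 0.2311 -> xyz [-0.0015, 0.001, 0.2111] turn z -0.2 q7 -0.05 t 2.6 w 0.0599 F [ 0.1  0.3 -0.9]
```

View pics/w1.png

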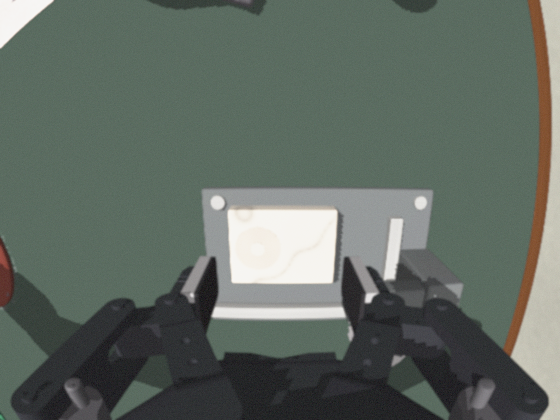

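Call:
move_arm(
  moves=[
    {"turn":[0,0,0],"xyz":[-0.001,0.001,0.05],"gripper":0.3},
    {"turn":[0,0,0],"xyz":[-0.001,0.001,0.1],"gripper":0.3},
    {"turn":[0,0,0],"xyz":[-0.001,0.001,0.15],"gripper":0.3},
    {"turn":[0,0,0],"xyz":[-0.001,0.001,0.19],"gripper":0.3},
    {"turn":[0,0,0],"xyz":[-0.001,0.001,0.214],"gripper":0.3},
    {"turn":[0,0,0],"xyz":[-0.007,0.001,0.214],"gripper":0.3},
    {"turn":[0,0,0],"xyz":[-0.014,0.001,0.214],"gripper":0.3},
    {"turn":[0,0,0],"xyz":[-0.02,0.001,0.214],"gripper":0.3},
    {"turn":[0,0,0],"xyz":[-0.026,0.001,0.214],"gripper":0.3},
    {"turn":[0,0,0],"xyz":[-0.032,0.001,0.214],"gripper":0.3},
    {"turn":[0,0,0],"xyz":[-0.038,0.001,0.214],"gripper":0.3},
    {"turn":[0,0,0],"xyz":[-0.044,0.001,0.214],"gripper":0.3},
    {"turn":[0,0,0],"xyz":[-0.048,0.001,0.214],"gripper":0.3},
  ],
)

```text
time: 3.95
position: [0.5649, 0.0282, 0.019]
eef_rot: [2.325, 2.113, 0.007]
ft_force: [1.1, 5.2, 3.7]
grip_width: 0.0599
```

```bash
cat > look.py <<'E'
from h import *
import sys
go(*[float(a) for a in sys.argv[1:5]])
f=grab_frame('top'); P=cloud(f); z=P[...,2]
L=(P[...,:2]-O)@C*1000
m=(z>.031)&(z<.042)&(abs(L[...,0]+30)<130)&(L[...,1]>-58)&(L[...,1]<120)&(f['color'].min(-1)>120)
n,l,s,c=cv2.connectedComponentsWithStats(m.astype(np.uint8)); k=1+s[1:,4].argmax()
Q=L[l==k].astype(np.float32); print('slab px',len(Q),'x',np.percentile(Q[:,0],[1,99]).round(1),'y',np.percentile(Q[:,1],[1,99]).round(1),cv2.minAreaRect(Q))
if len(sys.argv)>5:
    cv2.imwrite(sys.argv[5],cv2.resize(f['color'][100:300,180:400],None,fx=3,fy=3,interpolation=cv2.INTER_CUBIC))
E
python3 look.py -56 56 .017 0
```

```text
clamp now [-54.1  65.5] 0.019 -> xyz [-0.0095, -0.0019, 0.002] turn z -0.2 q7 0.15 t 3.95 w 0.0599 F [1.1 5.2 3.7]
slab px 1247 x [-114.4    2. ] y [-35.1  44.9] ((-55.32562255859375, 6.622051239013672), (85.50360107421875, 119.7918930053711), 89.27910614013672)
```

Call:
move_arm(
  moves=[
    {"turn":[0,0,0],"xyz":[-0.004,-0.001,0.0],"gripper":0.3},
    {"turn":[0,0,0],"xyz":[-0.007,-0.001,0.0],"gripper":0.3},
    {"turn":[0,0,0],"xyz":[-0.009,-0.001,0.0],"gripper":0.3},
    {"turn":[0,0,0],"xyz":[-0.01,-0.001,0.0],"gripper":0.3},
    {"turn":[0,0,0],"xyz":[-0.01,-0.001,0.0],"gripper":0.3},
  ],
)

```text
time: 4.5
position: [0.5634, 0.0203, 0.019]
eef_rot: [-2.323, -2.114, -0.01]
ft_force: [1.6, 8.3, 3.3]
grip_width: 0.0598
```

```bash
python3 look.py -56 56 .017 0
```

```text
clamp now [-54.8  57.4] 0.019 -> xyz [-0.0014, -0.0012, 0.0019] turn z -0.2 q7 0.16 t 4.5 w 0.0598 F [1.6 8.3 3.3]
slab px 1183 x [-115.     1.3] y [-44.3  32.8] ((-55.91242599487305, -4.531970977783203), (84.7093734741211, 120.06066131591797), 89.6881332397461)
```

Call:
move_arm(
  moves=[
    {"turn":[0,0,0],"xyz":[-0.001,0,0.0],"gripper":0.3},
    {"turn":[0,0,0],"xyz":[-0.002,0,0.0],"gripper":0.3},
    {"turn":[0,0,0],"xyz":[-0.003,0,0.0],"gripper":0.3},
    {"turn":[0,0,0],"xyz":[-0.003,0,0.0],"gripper":0.3},
  ],
)

```text
time: 4.95
position: [0.5633, 0.0203, 0.019]
eef_rot: [-2.32, -2.113, -0.014]
ft_force: [1.6, 12.7, 3.5]
grip_width: 0.0597
```

```bash
python3 look.py -56 80 .017 0; python3 look.py -145 0 .1 90
```

```text
clamp now [-54.9  57.4] 0.019 -> xyz [0.0226, -0.0011, 0.0022] turn z -0.1 q7 0.17 t 4.95 w 0.0597 F [ 1.6 12.7  3.5]
slab px 1171 x [-115.1    1.6] y [-44.5  31.4] ((-56.31711196899414, -7.8681793212890625), (85.02754974365234, 120.19967651367188), 88.69656372070312)
clamp now [-55.   57.4] 0.019 -> xyz [-0.0568, -0.0897, -0.0818] turn z -90.1 q7 0.17 t 5.0 w 0.0597 F [ 0.8 11.9  4.1]
slab px 1165 x [-115.3    1.4] y [-44.3  31.4] ((-55.990234375, -5.4718475341796875), (80.55113220214844, 120.52068328857422), 89.05343627929688)
```

Call:
move_arm(
  moves=[
    {"turn":[0,0,0],"xyz":[0.02,0,0.0],"gripper":0.47},
    {"turn":[0,0,0],"xyz":[0.02,0,-0.04],"gripper":0.47},
    {"turn":[0,0,0],"xyz":[0.02,0,-0.07],"gripper":0.47},
    {"turn":[0,0,-90],"xyz":[0,-0.095,-0.07],"gripper":0.47},
    {"turn":[0,0,-90],"xyz":[0,-0.095,-0.07],"gripper":0.47},
    {"turn":[0,0,-90],"xyz":[-0.055,-0.095,-0.07],"gripper":0.47},
    {"turn":[0,0,-90],"xyz":[-0.055,-0.095,-0.07],"gripper":0.47},
    {"turn":[0,0,-90],"xyz":[-0.055,-0.095,-0.07],"gripper":0.47},
    {"turn":[0,0,-90],"xyz":[-0.055,-0.095,-0.07],"gripper":0.47},
    {"turn":[0,0,-90],"xyz":[-0.055,-0.095,-0.07],"gripper":0.47},
    {"turn":[0,0,-90],"xyz":[-0.055,-0.095,-0.07],"gripper":0.47},
    {"turn":[0,0,-90],"xyz":[-0.055,-0.095,-0.07],"gripper":0.47},
    {"turn":[0,0,-90],"xyz":[-0.055,-0.095,-0.07],"gripper":0.47},
    {"turn":[0,0,-90],"xyz":[-0.055,-0.095,-0.07],"gripper":0.47},
    {"turn":[0,0,-90],"xyz":[-0.055,-0.095,-0.07],"gripper":0.47},
  ],
)

```text
time: 6.55
position: [0.4614, -0.0339, 0.0878]
eef_rot: [0.156, 3.137, -0.003]
ft_force: [-0.1, -0.1, -0.0]
grip_width: 0.0455
```

```bash
python3 look.py -150 0 .018 90
```

```text
clamp now [-151.5   -5.9] 0.0878 -> xyz [-0.0014, 0.006, 0.0698] turn z -0.4 q7 1.31 t 6.55 w 0.0455 F [-0.1 -0.1 -0. ]
slab px 1057 x [-73.2   3.3] y [-44.  44.] ((-35.98783493041992, -1.7040557861328125), (93.22651672363281, 80.7312240600586), 89.90422821044922)
```

Call:
move_arm(
  moves=[
    {"turn":[0,0,0],"xyz":[0,0.006,0.035],"gripper":0.47},
    {"turn":[0,0,0],"xyz":[0,0.006,0.07],"gripper":0.47},
    {"turn":[0,0,0],"xyz":[-0.015,0.006,0.07],"gripper":0.47},
    {"turn":[0,0,0],"xyz":[-0.022,0.006,0.07],"gripper":0.47},
    {"turn":[0,0,0],"xyz":[-0.028,0.006,0.07],"gripper":0.47},
    {"turn":[0,0,0],"xyz":[-0.034,0.006,0.07],"gripper":0.47},
    {"turn":[0,0,0],"xyz":[-0.04,0.006,0.07],"gripper":0.47},
    {"turn":[0,0,0],"xyz":[-0.046,0.006,0.07],"gripper":0.47},
    {"turn":[0,0,0],"xyz":[-0.052,0.006,0.07],"gripper":0.47},
    {"turn":[0,0,0],"xyz":[-0.058,0.006,0.07],"gripper":0.47},
    {"turn":[0,0,0],"xyz":[-0.064,0.006,0.07],"gripper":0.47},
    {"turn":[0,0,0],"xyz":[-0.07,0.006,0.07],"gripper":0.47},
    {"turn":[0,0,0],"xyz":[-0.076,0.006,0.07],"gripper":0.47},
    {"turn":[0,0,0],"xyz":[-0.082,0.006,0.07],"gripper":0.47},
  ],
)

```text
time: 8.0
position: [0.5408, -0.0337, 0.0174]
eef_rot: [-0.152, -3.131, 0.001]
ft_force: [-8.2, 1.6, 3.6]
grip_width: 0.0452
```

```bash
python3 look.py -61 0 .018 90 pics/t2.png
```

```text
clamp now [-72.4   1.5] 0.0174 -> xyz [-0.0114, -0.0015, -0.0007] turn z -0.3 q7 1.3 t 8.0 w 0.0452 F [-8.2  1.6  3.6]
slab px 129 x [17.8 55.8] y [19.5 44.5] ((38.0185546875, 32.39739990234375), (39.749446868896484, 24.03460121154785), 5.916382789611816)
```

View pics/t2.png

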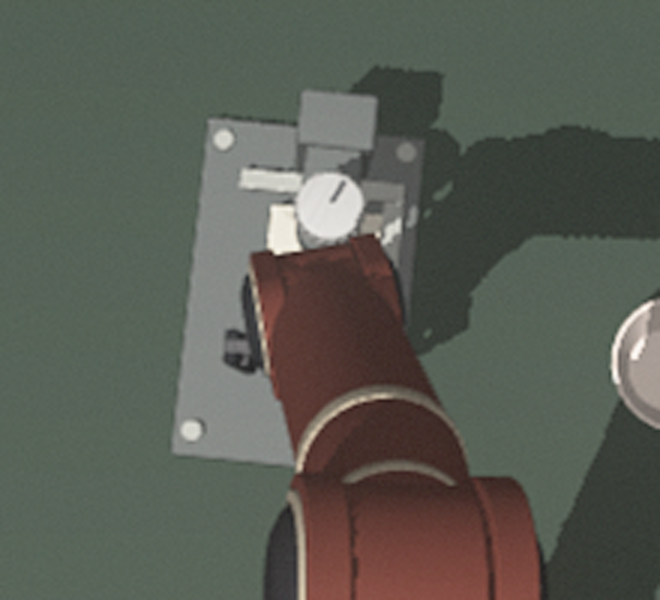

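Call:
move_arm(
  moves=[
    {"turn":[0,0,0],"xyz":[-0.004,0,0],"gripper":0.47},
    {"turn":[0,0,0],"xyz":[-0.007,0,0],"gripper":0.47},
    {"turn":[0,0,0],"xyz":[-0.01,0,0],"gripper":0.47},
    {"turn":[0,0,0],"xyz":[-0.012,0,0],"gripper":0.47},
    {"turn":[0,0,0],"xyz":[-0.013,0,0],"gripper":0.47},
    {"turn":[0,0,0],"xyz":[-0.013,0,0],"gripper":0.47},
  ],
)

```text
time: 8.65
position: [0.554, -0.035, 0.0174]
eef_rot: [-0.152, -3.132, 0.001]
ft_force: [-7.6, 0.6, 4.8]
grip_width: 0.0458
```

```bash
python3 look.py -61 0 .018 90
```

```text
clamp now [-59.2   1.5] 0.0174 -> xyz [0.0018, -0.0015, -0.0005] turn z -0.3 q7 1.3 t 8.65 w 0.0458 F [-7.6  0.6  4.8]
slab px 106 x [35.1 68.7] y [25.4 44.6] ((51.87946319580078, 35.10430145263672), (34.98697280883789, 19.637916564941406), 0.6610774397850037)
```

Close; press a little more until it stops.

Call:
move_arm(
  moves=[
    {"turn":[0,0,0],"xyz":[-0.001,0,0],"gripper":0.47},
    {"turn":[0,0,0],"xyz":[-0.002,0,0],"gripper":0.47},
    {"turn":[0,0,0],"xyz":[-0.003,0,0],"gripper":0.47},
    {"turn":[0,0,0],"xyz":[-0.004,0,0],"gripper":0.47},
    {"turn":[0,0,0],"xyz":[-0.004,0,0],"gripper":0.47},
  ],
)

```text
time: 9.2
position: [0.554, -0.035, 0.0174]
eef_rot: [-0.151, -3.124, 0.002]
ft_force: [-13.8, 1.3, 11.7]
grip_width: 0.0453
```

```bash
python3 look.py -61 0 .018 90
```

```text
clamp now [-59.2   1.5] 0.0174 -> xyz [0.0018, -0.0015, -0.0005] turn z -0.3 q7 1.3 t 9.2 w 0.0453 F [-13.8   1.3  11.7]
slab px 92 x [39.  69.7] y [25.4 44.7] ((53.40858459472656, 35.008018493652344), (19.449508666992188, 32.62146759033203), 89.610107421875)
```

Call:
move_arm(
  moves=[
    {"turn":[0,0,0],"xyz":[0.02,0,0],"gripper":1},
    {"turn":[0,0,0],"xyz":[0.025,0,-0.04],"gripper":1},
    {"turn":[0,0,0],"xyz":[0.025,0.03,-0.07],"gripper":1},
    {"turn":[0,0,0],"xyz":[0.0,0.07,-0.07],"gripper":1},
    {"turn":[0,0,0],"xyz":[-0.014,0.1,-0.07],"gripper":1},
    {"turn":[0,0,0],"xyz":[-0.014,0.1,-0.07],"gripper":1},
  ],
)

```text
time: 9.85
position: [0.5897, 0.0701, 0.0894]
eef_rot: [0.14, 3.127, 0.011]
ft_force: [-1.0, 0.6, 0.5]
grip_width: 0.0
```

```bash
python3 look.py -42 60 .023 90 pics/t3.png
```

```text
clamp now [-33.2 109.5] 0.0894 -> xyz [0.0096, -0.0499, 0.0659] turn z 0.1 q7 1.18 t 9.85 w 0.0 F [-1.   0.6  0.5]
slab px 1280 x [-49.7  66.5] y [-43.5  44.1] ((8.984115600585938, -1.1070976257324219), (92.1229476928711, 118.98089599609375), 89.37765502929688)
```

View pics/t3.png

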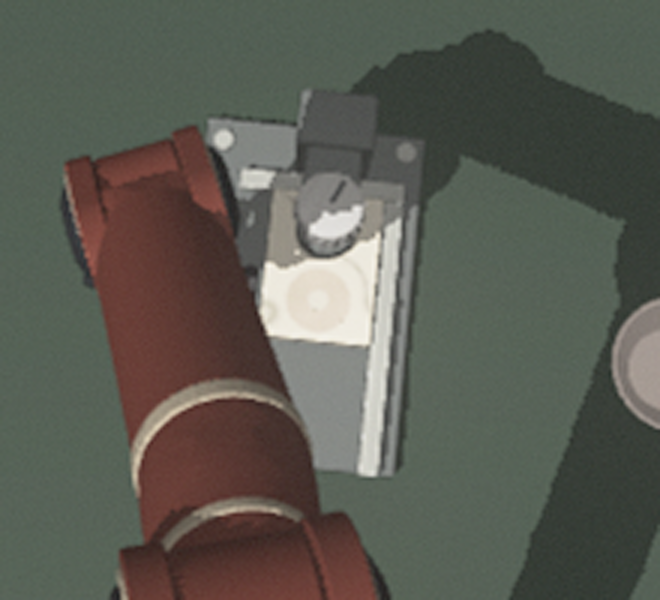

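Call:
move_arm(
  moves=[
    {"turn":[0,0,0],"xyz":[0.011,-0.01,0.03],"gripper":1},
    {"turn":[0,0,0],"xyz":[0.011,-0.022,0.066],"gripper":1},
    {"turn":[0,0,0],"xyz":[0.011,-0.03,0.066],"gripper":1},
    {"turn":[0,0,0],"xyz":[0.011,-0.04,0.066],"gripper":1},
    {"turn":[0,0,0],"xyz":[0.011,-0.046,0.066],"gripper":1},
    {"turn":[0,0,0],"xyz":[0.011,-0.049,0.066],"gripper":1},
    {"turn":[0,0,0],"xyz":[0.011,-0.051,0.066],"gripper":1},
    {"turn":[0,0,0],"xyz":[0.011,-0.052,0.066],"gripper":1},
  ],
)

```text
time: 10.7
position: [0.57, 0.0216, 0.0237]
eef_rot: [0.143, 3.133, 0.02]
ft_force: [-0.9, 14.8, -2.9]
grip_width: -0.0002
```

```bash
python3 look.py -42 60 .023 90
```

```text
clamp now [-48.4  59.3] 0.0237 -> xyz [-0.0064, 0.0006, 0.0008] turn z 0.0 q7 1.23 t 10.7 w -0.0002 F [-0.9 14.8 -2.9]
slab px 503 x [-48.4  66.1] y [-44.3  -3.7] ((9.287120819091797, -23.147939682006836), (119.96128845214844, 43.360382080078125), 1.1718214750289917)
```

Call:
move_arm(
  moves=[
    {"turn":[0,0,0],"xyz":[0,0.02,0],"gripper":0},
    {"turn":[0,0,0],"xyz":[0,0.02,-0.05],"gripper":0},
    {"turn":[0,0,0],"xyz":[0,0.02,-0.1],"gripper":0},
    {"turn":[0,0,-83],"xyz":[0,0.02,-0.15],"gripper":0},
    {"turn":[0,0,-83],"xyz":[0,0.02,-0.19],"gripper":0},
    {"turn":[0,0,-83],"xyz":[-0.03,-0.02,-0.21],"gripper":0},
    {"turn":[0,0,-83],"xyz":[-0.06,-0.05,-0.21],"gripper":0},
    {"turn":[0,0,-83],"xyz":[-0.077,-0.059,-0.21],"gripper":0},
    {"turn":[0,0,-83],"xyz":[-0.077,-0.059,-0.21],"gripper":0},
    {"turn":[0,0,-83],"xyz":[-0.077,-0.059,-0.21],"gripper":0},
    {"turn":[0,0,-83],"xyz":[-0.077,-0.059,-0.21],"gripper":0},
    {"turn":[0,0,-83],"xyz":[-0.077,-0.059,-0.21],"gripper":0},
    {"turn":[0,0,-83],"xyz":[-0.077,-0.059,-0.21],"gripper":0},
    {"turn":[0,0,-83],"xyz":[-0.077,-0.059,-0.21],"gripper":0},
    {"turn":[0,0,-83],"xyz":[-0.077,-0.059,-0.21],"gripper":0},
  ],
)

```text
time: 12.25
position: [0.6395, -0.055, 0.2331]
eef_rot: [-1.96, 2.453, -0.004]
ft_force: [-0.1, -0.8, -0.6]
grip_width: 0.0853
```

Run:
```python
from h import *
go(30,0,.1285,173)
print(manip.observe()['qpos'])
f=dict(np.load('top1.npz')); P=cloud(f); L=(P[...,:2]-O)@C*1000
m=(abs(L[...,1])<22)&(L[...,0]>70)&(L[...,0]<140); 
for a in range(60,150,10):
    k=m&(abs(L[...,0]-a)<5)
    if k.any(): print(a,np.median(P[k][:,2]).round(4))
w=grab_frame('wrist'); cv2.imwrite('pics/w2.png',w['color'])
for n in('knob_top',):print(spot_in(n,w)[:1])
```

```text
clamp now [ 27.8 -10.6] 0.2331 -> xyz [-0.0109, -0.0005, 0.1046] turn z -0.5 q7 2.65 t 12.25 w 0.0853 F [-0.1 -0.8 -0.6]
[ 0.37805557  0.65829371 -0.58914644  1.43787599  0.38159878  1.15736015
  2.65201531]
70 0.1061
80 0.1062
90 0.1109
100 0.1132
110 0.1131
120 0.1129
130 0.1124
[{'uv': [276.7, 232.7], 'conf': 0.84}]
```

View pics/w2.png

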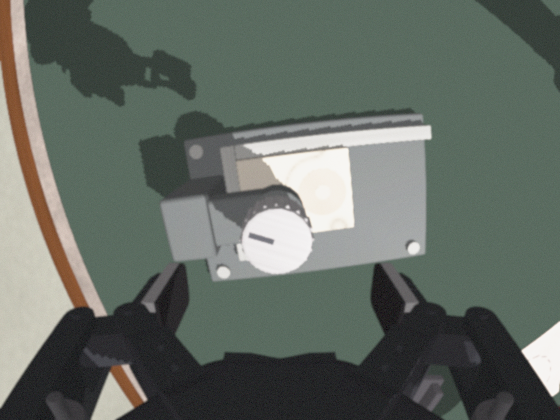

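Call:
move_arm(
  moves=[
    {"turn":[0,0,0],"xyz":[-0.011,0,0.01],"gripper":0},
    {"turn":[0,0,0],"xyz":[-0.011,0,0.03],"gripper":0},
    {"turn":[0,0,0],"xyz":[-0.011,0,0.03],"gripper":0},
  ],
)

```text
time: 12.65
position: [0.6394, -0.0423, 0.1981]
eef_rot: [1.964, -2.445, -0.006]
ft_force: [-0.8, 0.1, 0.6]
grip_width: 0.0851
```

```bash
python3 -c "
from h import *
go(30,0,.1285,173)"
```

```text
clamp now [26.6  2. ] 0.1981 -> xyz [0.0015, -0.0041, 0.0695] turn z -0.2 q7 2.62 t 12.65 w 0.0851 F [-0.8  0.1  0.6]
```

Call:
move_arm(
  moves=[
    {"turn":[0,0,0],"xyz":[0.0015,-0.0035,0.035],"gripper":0},
    {"turn":[0,0,0],"xyz":[0.0015,-0.0035,0.06],"gripper":0},
    {"turn":[0,0,0],"xyz":[0.0015,-0.0035,0.0695],"gripper":0},
    {"turn":[0,0,0],"xyz":[0.0015,-0.0035,0.0695],"gripper":0},
  ],
  squeeze=40,
)

```text
time: 13.05
position: [0.6438, -0.0454, 0.1306]
eef_rot: [1.964, -2.449, -0.003]
ft_force: [-0.5, -0.0, 0.9]
grip_width: 0.0853
```

```bash
python3 -c "
from h import *
go(30,0,.1285,173)"
```

```text
clamp now [31.2 -0.7] 0.1306 -> xyz [-0.0005, 0.0013, 0.0021] turn z -0.3 q7 2.58 t 13.05 w 0.0853 F [-0.5 -0.   0.9]
```

Call:
move_arm(
  moves=[
    {"turn":[0,0,0],"xyz":[0,0,0],"gripper":1},
    {"turn":[0,0,0],"xyz":[0,0,0],"gripper":1},
    {"turn":[0,0,0],"xyz":[0,0,0],"gripper":1},
    {"turn":[0,0,0],"xyz":[0,0,0],"gripper":1},
    {"turn":[0,0,0],"xyz":[0,0,0],"gripper":1},
  ],
  squeeze=40,
)

```text
time: 13.55
position: [0.6444, -0.0451, 0.1338]
eef_rot: [-1.965, 2.451, -0.001]
ft_force: [-3.3, 1.4, 5.6]
grip_width: 0.0488
```

```bash
python3 -c "
from h import *
go(30,0,.1285,173)
print(manip.observe()['torque'])"
```

```text
clamp now [31.8 -0.3] 0.1338 -> xyz [-0.0001, 0.0018, 0.0053] turn z -0.3 q7 2.58 t 13.55 w 0.0488 F [-3.3  1.4  5.6]
[ 0.02649257  0.7083827  -0.05006043]
```

Call:
move_arm(
  moves=[
    {"turn":[0,0,8],"xyz":[0,0.001,0],"gripper":1},
    {"turn":[0,0,16],"xyz":[0,0.0015,0],"gripper":1},
    {"turn":[0,0,24],"xyz":[0,0.0015,0],"gripper":1},
    {"turn":[0,0,32],"xyz":[0,0.0015,0],"gripper":1},
    {"turn":[0,0,40],"xyz":[0,0.0015,0.0002],"gripper":1},
    {"turn":[0,0,48],"xyz":[0,0.0015,0.0004],"gripper":1},
    {"turn":[0,0,56],"xyz":[0,0.0015,0.0006],"gripper":1},
    {"turn":[0,0,64],"xyz":[0,0.0015,0.0008],"gripper":1},
    {"turn":[0,0,72],"xyz":[0,0.0015,0.001],"gripper":1},
    {"turn":[0,0,80],"xyz":[0,0.0015,0.0012],"gripper":1},
    {"turn":[0,0,88],"xyz":[0,0.0015,0.0014],"gripper":1},
    {"turn":[0,0,96],"xyz":[0,0.0015,0.0016],"gripper":1},
    {"turn":[0,0,104],"xyz":[0,0.0015,0.0018],"gripper":1},
    {"turn":[0,0,112],"xyz":[0,0.0015,0.002],"gripper":1},
    {"turn":[0,0,120],"xyz":[0,0.0015,0.0022],"gripper":1},
    {"turn":[0,0,128],"xyz":[0,0.0015,0.0024],"gripper":1},
    {"turn":[0,0,136],"xyz":[0,0.0015,0.0026],"gripper":1},
    {"turn":[0,0,144],"xyz":[0,0.0015,0.0028],"gripper":1},
  ],
)

```text
time: 15.35
position: [0.644, -0.0422, 0.1307]
eef_rot: [1.727, 2.624, 0.007]
ft_force: [-0.6, 3.2, 2.5]
grip_width: 0.049
```

```bash
python3 -c "
from h import *
go(30,0,.1285,173-290)
print(manip.observe()['torque'])"
```

```text
clamp now [31.1  2.6] 0.1307 -> xyz [-0.0017, -0.0022, 0.0022] turn z 145.5 q7 0.55 t 15.35 w 0.049 F [-0.6  3.2  2.5]
[0.5124287  0.33960548 0.06586408]
```

Call:
move_arm(
  moves=[
    {"turn":[0,0,8.5],"xyz":[-0.0005,-0.001,0.0002],"gripper":1},
    {"turn":[0,0,17],"xyz":[-0.001,-0.0015,0.0004],"gripper":1},
    {"turn":[0,0,25.5],"xyz":[-0.001,-0.0015,0.0006],"gripper":1},
    {"turn":[0,0,34],"xyz":[-0.001,-0.0015,0.0008],"gripper":1},
    {"turn":[0,0,42.5],"xyz":[-0.001,-0.0015,0.001],"gripper":1},
    {"turn":[0,0,51],"xyz":[-0.001,-0.0015,0.0012],"gripper":1},
    {"turn":[0,0,59.5],"xyz":[-0.001,-0.0015,0.0014],"gripper":1},
    {"turn":[0,0,68],"xyz":[-0.001,-0.0015,0.0016],"gripper":1},
    {"turn":[0,0,76.5],"xyz":[-0.001,-0.0015,0.0018],"gripper":1},
    {"turn":[0,0,85],"xyz":[-0.001,-0.0015,0.002],"gripper":1},
    {"turn":[0,0,93.5],"xyz":[-0.001,-0.0015,0.0022],"gripper":1},
    {"turn":[0,0,102],"xyz":[-0.001,-0.0015,0.0024],"gripper":1},
    {"turn":[0,0,110.5],"xyz":[-0.001,-0.0015,0.0026],"gripper":1},
    {"turn":[0,0,119],"xyz":[-0.001,-0.0015,0.0028],"gripper":1},
    {"turn":[0,0,127.5],"xyz":[-0.001,-0.0015,0.003],"gripper":1},
    {"turn":[0,0,136],"xyz":[-0.001,-0.0015,0.0032],"gripper":1},
    {"turn":[0,0,144.5],"xyz":[-0.001,-0.0015,0.0034],"gripper":1},
    {"turn":[0,0,153],"xyz":[-0.001,-0.0015,0.0036],"gripper":1},
    {"turn":[0,0,161.5],"xyz":[-0.001,-0.0015,0.0038],"gripper":1},
    {"turn":[0,0,170],"xyz":[-0.001,-0.0015,0.004],"gripper":1},
  ],
)

```text
time: 17.35
position: [0.6455, -0.045, 0.1269]
eef_rot: [-2.761, 1.488, -0.009]
ft_force: [3.0, 1.7, 2.9]
grip_width: 0.0493
```

```bash
python3 -c "
from h import *
go(30,0,.1285,173-314)
print(manip.observe()['torque'],manip.observe()['qpos'].round(2))"
```

```text
clamp now [32.8 -0.1] 0.1269 -> xyz [-0.0018, 0.0022, -0.0016] turn z -0.4 q7 -1.85 t 17.35 w 0.0493 F [3.  1.7 2.9]
[ 0.13187947 -0.33261949 -0.00223248] [-0.45  0.9   0.94  1.57 -0.8   1.09 -1.85]
```

Call:
move_arm(
  moves=[
    {"turn":[0,0,0],"xyz":[0,0,0],"gripper":0},
    {"turn":[0,0,0],"xyz":[-0.001,0.0015,0],"gripper":0},
    {"turn":[0,0,0],"xyz":[-0.001,0.0015,0],"gripper":0},
    {"turn":[0,0,-8],"xyz":[-0.001,0.0015,0],"gripper":0},
    {"turn":[0,0,-16],"xyz":[-0.001,0.0015,0],"gripper":0},
    {"turn":[0,0,-24.5],"xyz":[-0.001,0.0015,0],"gripper":0},
    {"turn":[0,0,-33],"xyz":[-0.001,0.0015,0],"gripper":0},
    {"turn":[0,0,-41.5],"xyz":[-0.001,0.0015,0],"gripper":0},
    {"turn":[0,0,-50],"xyz":[-0.001,0.0015,0],"gripper":0},
    {"turn":[0,0,-58.5],"xyz":[-0.001,0.0015,0],"gripper":0},
    {"turn":[0,0,-67],"xyz":[-0.001,0.0015,0],"gripper":0},
    {"turn":[0,0,-75.5],"xyz":[-0.001,0.0015,0],"gripper":0},
    {"turn":[0,0,-84],"xyz":[-0.001,0.0015,0],"gripper":0},
    {"turn":[0,0,-92.5],"xyz":[-0.001,0.0015,0],"gripper":0},
    {"turn":[0,0,-101],"xyz":[-0.001,0.0015,0],"gripper":0},
    {"turn":[0,0,-109.5],"xyz":[-0.001,0.0015,0],"gripper":0},
    {"turn":[0,0,-118],"xyz":[-0.001,0.0015,0],"gripper":0},
    {"turn":[0,0,-126.5],"xyz":[-0.001,0.0015,0],"gripper":0},
    {"turn":[0,0,-135],"xyz":[-0.001,0.0015,0],"gripper":0},
    {"turn":[0,0,-143.5],"xyz":[-0.001,0.0015,0],"gripper":0},
  ],
)

```text
time: 19.35
position: [0.6398, -0.0474, 0.1251]
eef_rot: [2.272, 2.169, -0.001]
ft_force: [-0.6, 0.1, -0.6]
grip_width: 0.0856
```

```bash
python3 -c "
from h import *
go(30,0,.1255,173)
print(manip.observe()['torque'],manip.observe()['qpos'].round(2))"
```

```text
clamp now [27.4 -3. ] 0.1251 -> xyz [0.0029, 0.0027, -0.0004] turn z -170.4 q7 0.2 t 19.35 w 0.0856 F [-0.6  0.1 -0.6]
[ 0.01780243 -0.00093202 -0.01573871] [-0.12  0.72  0.28  1.57 -0.24  0.88  0.2 ]
```

Call:
move_arm(
  moves=[
    {"turn":[0,0,-8.5],"xyz":[0.002,0.002,0],"gripper":0},
    {"turn":[0,0,-17],"xyz":[0.002,0.002,0],"gripper":0},
    {"turn":[0,0,-25.5],"xyz":[0.002,0.002,0],"gripper":0},
    {"turn":[0,0,-34],"xyz":[0.002,0.002,0],"gripper":0},
    {"turn":[0,0,-42.5],"xyz":[0.002,0.002,0],"gripper":0},
    {"turn":[0,0,-51],"xyz":[0.002,0.002,0],"gripper":0},
    {"turn":[0,0,-59.5],"xyz":[0.002,0.002,0],"gripper":0},
    {"turn":[0,0,-68],"xyz":[0.002,0.002,0],"gripper":0},
    {"turn":[0,0,-76.5],"xyz":[0.002,0.002,0],"gripper":0},
    {"turn":[0,0,-85],"xyz":[0.002,0.002,0],"gripper":0},
    {"turn":[0,0,-93.5],"xyz":[0.002,0.002,0],"gripper":0},
    {"turn":[0,0,-102],"xyz":[0.002,0.002,0],"gripper":0},
    {"turn":[0,0,-110.5],"xyz":[0.002,0.002,0],"gripper":0},
    {"turn":[0,0,-119],"xyz":[0.002,0.002,0],"gripper":0},
    {"turn":[0,0,-127.5],"xyz":[0.002,0.002,0],"gripper":0},
    {"turn":[0,0,-136],"xyz":[0.002,0.002,0],"gripper":0},
    {"turn":[0,0,-144.5],"xyz":[0.002,0.002,0],"gripper":0},
    {"turn":[0,0,-153],"xyz":[0.002,0.002,0],"gripper":0},
    {"turn":[0,0,-161.5],"xyz":[0.002,0.002,0],"gripper":0},
    {"turn":[0,0,-166],"xyz":[0.002,0.002,0],"gripper":0},
  ],
)

```text
time: 21.35
position: [0.6419, -0.0461, 0.1249]
eef_rot: [1.873, -2.521, 0.001]
ft_force: [0.4, -0.5, -1.0]
grip_width: 0.0856
```

```bash
python3 -c "
from h import *
go(30,0,.1225,173)
print(manip.observe()['qpos'].round(2))"
```

```text
clamp now [29.4 -1.5] 0.1249 -> xyz [-0.0016, -0.0003, 0.0024] turn z -4.5 q7 2.51 t 21.35 w 0.0856 F [ 0.4 -0.5 -1. ]
[ 0.33  0.77 -0.52  1.55  0.44  0.94  2.51]
```

Call:
move_arm(
  moves=[
    {"turn":[0,0,0],"xyz":[-0.0015,0,0],"gripper":1},
    {"turn":[0,0,0],"xyz":[-0.0015,0,0],"gripper":1},
    {"turn":[0,0,0],"xyz":[-0.0015,0,-0.001],"gripper":1},
    {"turn":[0,0,0],"xyz":[-0.0015,0,-0.002],"gripper":1},
    {"turn":[0,0,0],"xyz":[-0.0015,0,-0.002],"gripper":1},
    {"turn":[0,0,8],"xyz":[-0.0015,0,-0.002],"gripper":1},
    {"turn":[0,0,16.5],"xyz":[-0.0015,0,-0.0018],"gripper":1},
    {"turn":[0,0,25],"xyz":[-0.0015,0,-0.0016],"gripper":1},
    {"turn":[0,0,33.5],"xyz":[-0.0015,0,-0.0014],"gripper":1},
    {"turn":[0,0,42],"xyz":[-0.0015,0,-0.0012],"gripper":1},
    {"turn":[0,0,50.5],"xyz":[-0.0015,0,-0.001],"gripper":1},
    {"turn":[0,0,59],"xyz":[-0.0015,0,-0.0008],"gripper":1},
    {"turn":[0,0,67.5],"xyz":[-0.0015,0,-0.0006],"gripper":1},
    {"turn":[0,0,76],"xyz":[-0.0015,0,-0.0004],"gripper":1},
    {"turn":[0,0,84.5],"xyz":[-0.0015,0,-0.0002],"gripper":1},
    {"turn":[0,0,93],"xyz":[-0.0015,0,0],"gripper":1},
    {"turn":[0,0,101.5],"xyz":[-0.0015,0,0.0002],"gripper":1},
    {"turn":[0,0,110],"xyz":[-0.0015,0,0.0004],"gripper":1},
    {"turn":[0,0,118.5],"xyz":[-0.0015,0,0.0006],"gripper":1},
    {"turn":[0,0,126],"xyz":[-0.0015,0,0.0008],"gripper":1},
  ],
)

```text
time: 23.35
position: [0.6442, -0.043, 0.1235]
eef_rot: [1.409, 2.805, 0.002]
ft_force: [4.7, -1.1, -6.4]
grip_width: 0.0486
```

```bash
python3 -c "
from h import *
go(30,0,.1225,173)
s=manip.observe();print(s['qpos'].round(2),s['torque'])"
```

```text
clamp now [31.4  1.8] 0.1235 -> xyz [-0.0004, -0.0022, 0.001] turn z -131.1 q7 0.73 t 23.35 w 0.0486 F [ 4.7 -1.1 -6.4]
[-0.02  0.72  0.08  1.56 -0.07  0.86  0.73] [-0.05115345 -0.91396438  0.09641274]
```

Call:
move_arm(
  moves=[
    {"turn":[0,0,8.5],"xyz":[0,-0.0005,0.001],"gripper":1},
    {"turn":[0,0,17],"xyz":[0,-0.001,0.0018],"gripper":1},
    {"turn":[0,0,25.5],"xyz":[0,-0.001,0.0024],"gripper":1},
    {"turn":[0,0,34],"xyz":[0,-0.001,0.0027],"gripper":1},
    {"turn":[0,0,42.5],"xyz":[0,-0.001,0.003],"gripper":1},
    {"turn":[0,0,51],"xyz":[0,-0.001,0.0032],"gripper":1},
    {"turn":[0,0,59.5],"xyz":[0,-0.001,0.0034],"gripper":1},
    {"turn":[0,0,68],"xyz":[0,-0.001,0.0036],"gripper":1},
    {"turn":[0,0,76.5],"xyz":[0,-0.001,0.0038],"gripper":1},
    {"turn":[0,0,85],"xyz":[0,-0.001,0.004],"gripper":1},
    {"turn":[0,0,93.5],"xyz":[0,-0.001,0.0042],"gripper":1},
    {"turn":[0,0,102],"xyz":[0,-0.001,0.0044],"gripper":1},
    {"turn":[0,0,110],"xyz":[0,-0.001,0.0046],"gripper":1},
  ],
  squeeze=35,
)

```text
time: 24.65
position: [0.6453, -0.0434, 0.121]
eef_rot: [3.107, 0.456, 0.012]
ft_force: [5.1, -1.3, 0.1]
grip_width: 0.0485
```

```bash
python3 -c "
from h import *
go(30,0,.1225,173)
s=manip.observe();print(s['qpos'].round(2),s['torque'])"
```

```text
clamp now [32.5  1.5] 0.121 -> xyz [-0.0029, 0.0005, -0.0015] turn z 118.9 q7 -0.79 t 24.65 w 0.0485 F [ 5.1 -1.3  0.1]
[-0.31  0.79  0.62  1.58 -0.54  0.94 -0.79] [-0.10292101 -0.97360848  0.08323682]
```

Call:
move_arm(
  moves=[
    {"turn":[0,0,8],"xyz":[-0.001,0,0.0002],"gripper":1},
    {"turn":[0,0,16],"xyz":[-0.001,0,0.0004],"gripper":1},
    {"turn":[0,0,24],"xyz":[-0.001,0,0.0006],"gripper":1},
    {"turn":[0,0,32],"xyz":[-0.001,0,0.0008],"gripper":1},
  ],
  squeeze=30,
)

```text
time: 25.05
position: [0.6453, -0.0438, 0.1203]
eef_rot: [3.114, -0.417, 0.016]
ft_force: [8.3, -1.5, -1.1]
grip_width: 0.0489
```

```bash
python3 -c "
from h import *
go(30,0,.1225,173)
s=manip.observe();print(s['qpos'].round(2),s['torque'])"
```

```text
clamp now [32.6  1.1] 0.1203 -> xyz [-0.0023, 0.0015, -0.0022] turn z 87.0 q7 -1.24 t 25.05 w 0.0489 F [ 8.3 -1.5 -1.1]
[-0.38  0.84  0.76  1.58 -0.66  0.99 -1.24] [-0.3093082  -1.22982379  0.05756228]
```

Call:
move_arm(
  moves=[
    {"turn":[0,0,8],"xyz":[0.001,0,0.0002],"gripper":1},
    {"turn":[0,0,16],"xyz":[0.0015,0,0.0004],"gripper":1},
    {"turn":[0,0,24],"xyz":[0.0015,0,0.0006],"gripper":1},
    {"turn":[0,0,32],"xyz":[0.0015,0,0.0008],"gripper":1},
  ],
  squeeze=30,
)

```text
time: 25.45
position: [0.6443, -0.0432, 0.1196]
eef_rot: [-2.881, 1.248, -0.004]
ft_force: [3.1, -2.2, 4.3]
grip_width: 0.0491
```

```bash
python3 -c "
from h import *
go(30,0,.1225,173)
s=manip.observe();print(s['qpos'].round(2),s['torque'])"
```

```text
clamp now [31.4  1.6] 0.1196 -> xyz [0.0, 0.0022, -0.0029] turn z 55.4 q7 -1.7 t 25.45 w 0.0491 F [ 3.1 -2.2  4.3]
[-0.43  0.89  0.9   1.58 -0.78  1.06 -1.7 ] [-0.47979297 -0.66752027  1.62139368]
```

Call:
move_arm(
  moves=[
    {"turn":[0,0,0],"xyz":[0,0.001,-0.0008],"gripper":0},
    {"turn":[0,0,0],"xyz":[0,0.001,-0.0008],"gripper":0},
    {"turn":[0,0,0],"xyz":[0,0.001,-0.0008],"gripper":0},
    {"turn":[0,0,0],"xyz":[0,0.001,-0.0008],"gripper":0},
    {"turn":[0,0,0],"xyz":[0,0.001,-0.02],"gripper":0},
    {"turn":[0,0,0],"xyz":[0,0.001,-0.05],"gripper":0},
    {"turn":[0,0,0],"xyz":[0,0.001,-0.1],"gripper":0},
    {"turn":[0,0,0],"xyz":[0,0.001,-0.14],"gripper":0},
  ],
)

```text
time: 26.25
position: [0.6417, -0.046, 0.2602]
eef_rot: [2.88, -1.254, 0.001]
ft_force: [0.8, 0.2, 1.2]
grip_width: 0.0853
```

```bash
python3 -c "
from h import *
go(-60,220,.26,60)"
```

```text
clamp now [29.2 -1.4] 0.2602 -> xyz [-0.2141, -0.1056, 0.0] turn z 168.2 q7 -1.82 t 26.25 w 0.0853 F [0.8 0.2 1.2]
```

Call:
move_arm(
  moves=[
    {"turn":[0,0,-40],"xyz":[-0.214,-0.106,0],"gripper":0},
    {"turn":[0,0,-40],"xyz":[-0.214,-0.106,0],"gripper":0},
    {"turn":[0,0,-40],"xyz":[-0.214,-0.106,0],"gripper":0},
    {"turn":[0,0,-40],"xyz":[-0.214,-0.106,0],"gripper":0},
    {"turn":[0,0,-40],"xyz":[-0.214,-0.106,0],"gripper":0},
    {"turn":[0,0,-40],"xyz":[-0.214,-0.106,0],"gripper":0},
    {"turn":[0,0,-40],"xyz":[-0.214,-0.106,0],"gripper":0},
  ],
)

```text
time: 26.95
position: [0.5731, 0.1841, 0.2579]
eef_rot: [3.136, -0.19, -0.001]
ft_force: [-0.2, -1.4, 0.2]
grip_width: 0.0858
```

```bash
python3 look.py 30 0 .2 90 pics/t4.png
python3 - <<'E'
from h import *
f=grab_frame('top'); P=cloud(f); L=(P[...,:2]-O)@C*1000
g=dict(np.load('top1.npz')); G=cloud(g); M=(G[...,:2]-O)@C*1000
for n,A,B in(('before',G,M),('after',P,L)):
    k=(np.hypot(B[...,0]-30,B[...,1])<20)&(A[...,2]>.14); print(n,k.sum(),np.median(A[k][:,2]).round(4))
    a=(abs(B[...,1])<18)&(abs(B[...,0]-68)<8)&(A[...,2]>.09); print(' arm',np.median(A[a][:,2]).round(4))
for t in('tin','bowl','rest'):
    for fr in (f,): print(t,[(np.round(r['uv']),round(r['conf'],2)) for r in spot_in(t,f)[:1]])
E
```

```text
clamp now [-60.2 221.5] 0.2579 -> xyz [0.0968, 0.2187, 0.0579] turn z 178.3 q7 -1.56 t 26.95 w 0.0858 F [-0.2 -1.4  0.2]
slab px 1338 x [-49.5  67.6] y [-44.6  44.3] ((12.150501251220703, -2.1909255981445312), (94.55135345458984, 125.55915069580078), 89.90115356445312)
before 261 0.1656
 arm 0.1067
after 256 0.1522
 arm 0.1059
tin []
bowl [(array([408., 223.]), 0.75)]
rest []
```

View pics/t4.png

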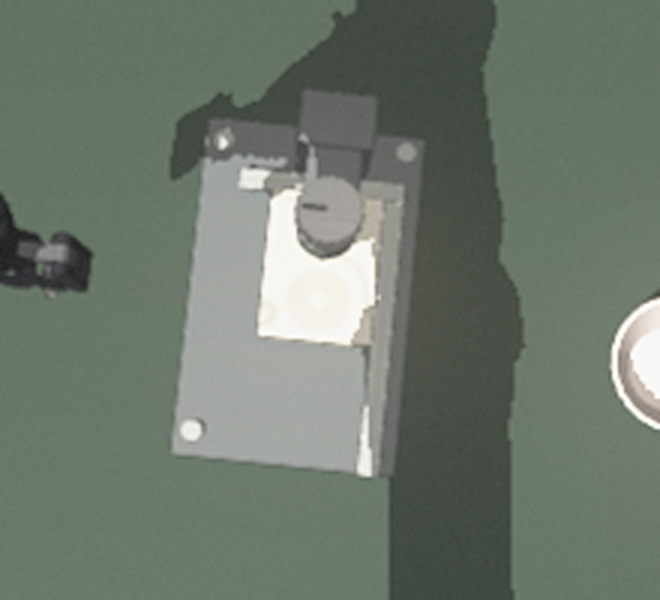

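Run:
```python
from h import *
f=grab_frame('scene'); g=dict(np.load('scene1.npz'))
for t in('tin','bowl','rest','slab','knob'):
    print(t,[(np.round(r['uv']),round(r['conf'],2)) for r in spot_in(t,f)[:1]])
d=cv2.absdiff(f['color'],g['color']).max(-1)
for n,(u,v) in dict(tin=(436,227),bowl=(163,237),rest=(390,191)).items(): print(n,np.median(d[v-18:v+18,u-18:u+18]))
cv2.imwrite('pics/s2.png',np.vstack([f['color'][130:330,100:500],]));
```

```text
tin [(array([433., 228.]), 0.57)]
bowl [(array([163., 237.]), 0.93)]
rest [(array([275., 215.]), 0.33)]
slab [(array([278., 244.]), 0.7)]
knob [(array([276., 213.]), 0.56)]
tin 7.0
bowl 5.0
rest 7.0
```

View pics/s2.png

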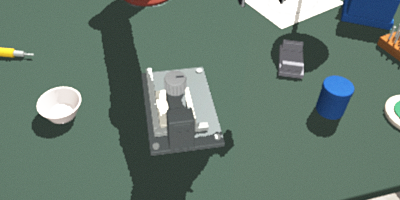

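```bash
python3 -c "
from workcell import manip
print(manip.hand_in(), manip.observe()['time'])"
```

```text
the job is handed in; nothing more can be done
the job is handed in; nothing more can be done
```

The slab is in the corner against both fences, the knob is screwed home, and I handed the job in at about 27 s with the gripper open and clear.

**Slab:** I pushed it against the side fence, then the back fence, then nudged it sideways once more. At each fence the force rose to about 13–15 N with no further movement. In the last top view it spans clamp x from -49.5 mm to the back fence and y from -44.6 to 44.3 mm; home is -50 to 70 mm and ±45 mm.

**Knob:** I turned it clockwise in two grips, about 614° at the tool, until it met a hard stop at 1.6 N m, then let go.
- The knob's index mark moved about 598°. I put the difference down to the pads slipping at the stop.
- The knob top came down 13.4 mm. It measured 152.2 mm, which is about 153.7 mm once the depth camera's low reading of roughly 1.5 mm is allowed for; home is 154 mm.
- I did not look at the foot on the slab directly; that it presses is inferred from the knob being home.

**Tin, bowl and rest:** the picture shows them where they started. Two network results disagreed: the final top view missed the tin and the rest, and the scene view gave a false "rest" on the clamp at 0.33 confidence. The picture and a comparison with the first frame show no change at all three.

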